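Load and clamp the dye shaker

TASK

Get the bottle shaker ready for its next run: first pull its speed lever (red ball) back towards you to the red stop mark, and stand every one of the small white dye bottles upright in a cell of its tray, one to a cell. Then swing the clamp bar shut against the bottles, drop the latch's wire loop over the bar's hooked keeper and throw the red latch lever over until it snaps down flat with the loop still on the keeper. Last, set the speed lever at the green mark; let go of everything, and leave the other things on the table undisturbed.

Things in the scene. Friction and masses are not known exactly. Their poses are not given: they have to be found in the camera images.
- shaker: bottle shaker, grey, unplugged, 178x268x36 mm (x,y,z), fixed. Origin: centre of underside, on the table; +x to its back, front (-x) to the robot, +y left, z up. On it: three cells in a row along y, foam back rest behind them (face at x 23, top z 94 mm), clamp bar in front, latch at the right on a block (x -22..82, y -133..-101, top z 106), speed lever at the left. All numbers below in this frame
- dye_0: small white dye bottle, brown label and black cap: round, 44 mm wide, 95 mm tall (straight body to 64 mm, cap 28 mm wide from 82 mm up), 0.08 to 0.17 kg, bottom-heavy, on the table to the robot's right, beyond a football (165 mm tall) and a bag. Origin: centre of its underside, z up along it. Absent in some starts
- dye_1: small white dye bottle, blue label and whitish cap: round, 44 mm wide, 95 mm tall (straight body to 64 mm, cap 28 mm wide from 82 mm up), 0.08 to 0.17 kg, bottom-heavy, on the table to the robot's right, beyond a football (165 mm tall) and a bag. Origin: centre of its underside, z up along it. Absent in some starts
- dye_2: small white dye bottle, brown label and black cap: round, 44 mm wide, 95 mm tall (straight body to 64 mm, cap 28 mm wide from 82 mm up), 0.08 to 0.17 kg, bottom-heavy, on the table to the robot's right, beyond a football (165 mm tall) and a bag. Origin: centre of its underside, z up along it. Absent in some starts
- cell_0 (a point): centre of the floor of the left cell (shaker x 0, y 54, z 50 mm): a square of 50x50 mm, open above, with black walls 26 mm high and 4 mm thick. Axes as the shaker's
- cell_1 (a point): centre of the floor of the middle cell (shaker x 0, y 0, z 50 mm): a square of 50x50 mm, open above, with black walls 26 mm high and 4 mm thick. Axes as the shaker's
- cell_2 (a point): centre of the floor of the right cell (shaker x 0, y -54, z 50 mm): a square of 50x50 mm, open above, with black walls 26 mm high and 4 mm thick. Axes as the shaker's
- clamp_bar (a joint): angle of the clamp bar, steel with a foam face, z 78..94 mm, 222 mm from hinge to keeper. Turns about an upright axis at shaker x -38, y 105 mm: 0 = shut, along y, its foam at the bottles' fronts; grows to 0.80 as its free end swings towards the robot. Friction 0.06 N m, stays where left. Seen from above it shuts anticlockwise
- bar_knob (a point): middle of the black upright knob that swings the bar (turns with it): 18 to 20 mm thick, z 96..130 mm; with the bar shut at shaker x -62, y 0. The top of the bar beside it is at z 94 mm
- keeper_seat (a point): where the middle of the loop's cross bar lies when hooked; shaker x -47.5, y -117, z 114.5 mm with the bar shut. Below: flat top (z 110) of a steel block 20 mm wide, reaching 30 mm forward. Post (14 mm wide, top z 123) 2.5 mm behind this point; its lip overhangs 4 mm forward at z 119..123: the cross bar comes down 5 to 20 mm in front of this point and is then drawn back under the lip
- latch_pivot (a point): axis of the latch lever, parallel to the shaker's y, at x 4.5, y -117, z 119 mm in the shaker frame. The loop's pin is on the lever, 16 mm from this axis, at 0.30 rad below the lever's own direction
- latch_lever (a joint): latch lever: steel strap with red grip, 15 to 17 mm wide, 8 mm thick (2 mm below to 6 mm above the pivot's line), 62 mm long. 0 = closed, flat, pointing to +x; grows as it rises: 1.57 upright, 2.0 open, leaning to the robot. Friction 0.03 N m. With the loop hooked it goes hard below 1.1 (up to 0.17 N m, 3 to 4 N at the grip), passes the toggle at 0.30, then snaps to 0 and holds
- latch_loop (a joint): angle of the wire loop about its pin, relative to the lever. Its elevation, looking from the pin to the shaker's front, is this value minus latch_lever: 0 = level, pointing to -x, positive = raised. Raised more than 0.9 it stays by friction; nearer level it sinks by its own weight
- loop_bar (a point): middle of the loop's cross bar, which goes over the keeper: wire 5 mm thick along the shaker's y. The loop is a U of wire, side wires 28 mm apart (32 mm over all), 65 mm from pin to cross bar. Can be held across its sides (along y) next to the cross bar and turns between the fingers; then the lever gives way too if pushed
- speed_lever (a joint): angle of the speed lever, which moves fore and aft: 0 = stop (red mark), leaning 0.45 rad from upright towards the shaker's front; grows towards the back up to 1.0. Green mark at 0.60, white marks at 0.2, 0.4, 0.8, 1.0. Turns about an axis along the shaker's y through speed_pivot; friction 0.12 N m, stays where left
- speed_pivot (a point): middle of the speed lever's axis, shaker x 30, y 109, z 62 mm, inside a black drum of 34 mm radius, 40 mm wide, that carries the marks
- speed_knob (a point): centre of the red ball, 20 mm in diameter, at the end of the speed lever, 82 mm from its axis; the rod below is 6 mm thick
- edge_paint: small brown bottle with a black cap, 36 mm wide, 75 mm tall, standing; not part of the job. Origin: centre of its underside
- finish_bottle: large white bottle with a blue label and blue cap, 60 mm wide, 160 mm tall, standing; not part of the job. Origin: centre of its underside
- thread_red: spool of red thread, 40 mm wide, 60 mm tall, standing; not part of the job. Origin: centre of its underside
- thread_tan: spool of tan thread, 38 mm wide, 55 mm tall, standing; not part of the job. Origin: centre of its underside
- wax_tin: round tin with a yellow lid, 68 mm wide, 34 mm tall; not part of the job. Origin: centre of its underside
Mind the look-alikes: they are no part of the job. What is shaped like the dye_1 but pink, purple or turquoise is not meant.

How it is judged:
By the outcome, as a careful person would: the job done as asked, in the order asked, and still so for the second after the job is handed in, with the robot touching nothing.
Of dye_0, dye_1, dye_2 only 2 to 3 are there at a start; the rules pass over those that are not, and their reading is None.
At some moment in a run one of dye_0, dye_1, dye_2 may be knocked a few centimetres aside while the robot is not near it.
It also fails if it takes over 210 s, if anything falls off the work surface, if the arm or the gripper's body presses on something with over 40 N, if the wrist force passes 120 N, or if a joint passes its speed limit or range.

ROBOT

A 6-joint arm with a two-finger parallel gripper is mounted at the origin on the work surface; the furniture and walls round the work are solid. World frame = base frame: x ahead of the robot, y to its left, z up, the work surface at z = 0. Lengths are in m, angles in rad, forces in N, time in s.
With the tool pointing down it reaches from about 0.275 to 0.825 m from the base axis. Payload 4.9 kg.
Tool frame: the origin (TCP) lies midway between the tips of the shut fingers; the grasp point (between the pads) lies 19 mm behind it (grip_point_offset is the distance from the TCP to the grasp point, in m); z points along the fingers, y is the line along which they close (so a half turn about z gives the same grasp; the last joint's range is limited). The gripper opens to 85 mm and grips with 20 to 120 N. Pads are 22 mm wide; open, the fingers measure 114 mm over their backs; the gripper's body (76 mm by 85 mm) begins 54 mm behind the grasp point. The pads swing forward as they close: fully open they stand 13 mm farther back than shut.
Start: joints at [1.157, 0.326, -0.193, 1.052, 0, 1.437], TCP at [0.152, 0.529, 0.231] pointing down, gripper open.
Joint ranges: [-2.65, 2.65], [-0.97, 1.79], [-1.3, 1.35], [-1.93, 2.1], [-1.47, 1.37], [-3.14, 3.14]. Speed limits (rad/s): [2.57, 2.57, 3.14, 3.14, 3.14, 3.14].

INTERFACE

Orientations are given as a rotation vector (axis times angle).
In Python, from cell import * gives the robot as it stands. Calls block until the motion is done:
- movep(position, orientation): joint-space move of the TCP to a pose.
- move_l(position, velocity=0.15, rot=None, until_force=None): straight line of the TCP; rot=None keeps the orientation; velocity is the mean speed in m/s. With until_force (N) it stops when the force on the tool has changed by that much, and returns True; else False.
- set_joints(angles): joint-space move.
- let_go() and grab(newtons=None): open the fingers fully, or close them until they stop; newtons is the grip in N (None keeps the last).
- sleep(seconds).
- ik(position, orientation): joint angles nearest the present ones, or None.
- get_state(): the state.
- grab_frame(name): name is "side" or "top" or "wrist"; returns a dict with "img" (480x640x3 uint8, red, green, blue), "fx", "fy", "cx", "cy" (pixels), "cam_to_world" (4x4, takes a point from camera to world coordinates); the wrist camera has in their place "T_tool_cam" (4x4, takes a point from camera to tool coordinates, whose origin is the TCP and whose axes are the flange's). Camera axes: x right, y down, z forward; pixel columns grow to the right and rows downward; lengths in m; the calibration is good to about 2 mm. A picture is of the moment at which its call begins: read the wrist's pose just before it. There is no depth.
A pose or a line that the arm cannot do raises MotionError and nothing moves.
- sign_off(): hands the job in; it is judged then, once.
Trained networks look in the newest picture that a camera, given by its name, has taken for a name from the list of things; names that differ only in an ending like _2 or _b are one class to them, and where a whole thing is asked for, a point or a joint stands for the part that bears it (a point fixed in the world has none). Each returns a list of dicts, best first, with "score" (0 to 1); they miss things now and then, are a little off and sometimes report something else, mostly with a low value. They report only what shows in the picture. A call takes as long as a camera call. They do not tell look-alikes from the thing itself.
- spot_in(camera, name): "centre" ([column, row] in pixels, amid what is visible of it).
- silhouettes(camera, name): "mask" (480x640 bool, what is visible of it) and "centre" ([column, row] in pixels, amid what is visible of it).
- tip_of(camera, name): "centre" ([column, row] in pixels: a listed point, or the origin of a listed thing).
The state is a dict: "clock": time; "q": joint angles; "joint_velocities": joint speeds; "tau": joint torques, N m; "position": TCP position; "eef_rot": TCP orientation; "contact_force": force on the tool from outside, world axes, zero at the start; "wrist_torque": the same for the moment, N m; "finger_gap": opening from 0.0 (shut) to 1.0 (fully open); "grasp_force": force on a finger pad.
Only numpy, scipy, OpenCV 4.12 (cv2) and the standard library are available. Lean on these libraries where they do the work, as an engineer would, in place of code of your own. Each camera call takes 0.05 s, during which the arm holds its last target. There are 200 camera calls.

## Working session

There is one attempt and no reset: what is moved stays moved. The work goes in short steps, each a Python script; the robot and the scene stay as the last script left them, time stands still between calls to the robot, and variables do not carry over. Pictures are saved under pics/ and viewed, at most 14 in all, crops included, and the job is handed in when it is done.

```bash
ls; mkdir -p pics; python3 - <<'E'
from cell import *
import cv2
for c in ("side","top"):
    f=grab_frame(c); cv2.imwrite(f"pics/{c}0.png",f["img"][:,:,::-1])
    print(c,f["fx"],f["cx"],f["cy"],f["cam_to_world"].round(3).tolist())
    for n in ("shaker","dye_0","dye_1","bar_knob","speed_knob","speed_pivot","keeper_seat","latch_pivot","loop_bar","cell_0","cell_1","cell_2","edge_paint","finish_bottle","thread_red","thread_tan","wax_tin"):
        print(n,[(round(d["score"],2),[round(float(v)) for v in d["centre"]]) for d in tip_of(c,n)][:5])
s=get_state();print(s)
E
```

```text
pics
side 498.32987665830706 310.3674987444282 242.31043537903082 [[0.994, -0.082, 0.071, 0.407], [-0.108, -0.683, 0.722, -1.189], [-0.011, -0.726, -0.688, 1.129], [0.0, 0.0, 0.0, 1.0]]
shaker [(0.88, [284, 187])]
dye_0 [(0.95, [300, 293]), (0.91, [310, 331]), (0.85, [323, 438]), (0.85, [279, 326]), (0.67, [343, 322])]
dye_1 [(0.95, [300, 293]), (0.91, [310, 331]), (0.85, [323, 438]), (0.85, [279, 326]), (0.67, [343, 322])]
bar_knob [(0.63, [251, 163])]
speed_knob [(0.58, [293, 134]), (0.4, [287, 157]), (0.37, [250, 163])]
speed_pivot [(0.97, [288, 158]), (0.31, [264, 361])]
keeper_seat [(0.96, [248, 183])]
latch_pivot [(0.93, [297, 177])]
loop_bar [(0.52, [292, 158])]
cell_0 [(0.87, [281, 171]), (0.84, [293, 185]), (0.71, [286, 175])]
cell_1 [(0.87, [281, 171]), (0.84, [293, 185]), (0.71, [286, 175])]
cell_2 [(0.87, [281, 171]), (0.84, [293, 185]), (0.71, [286, 175])]
edge_paint [(0.43, [334, 220])]
finish_bottle [(0.69, [374, 342])]
thread_red [(0.59, [332, 228]), (0.45, [292, 133])]
thread_tan [(0.55, [280, 171])]
wax_tin [(0.72, [264, 360])]
top 459.4992425590503 321.290287271319
[... 1058 characters left out ...]
ck': 1.8, 'q': array([ 1.15679454e+00,  3.26197612e-01, -1.92590094e-01,  1.05198119e+00,
        1.05778000e-06,  1.43662472e+00]), 'joint_velocities': array([ 1.43735552e-04,  5.30884127e-04, -8.04279503e-05,  4.72194407e-04,
       -3.43576722e-04, -8.10248653e-04]), 'tau': array([ 8.93450961e-04, -4.43320906e+01,  2.62752914e+01,  1.07191652e-03,
       -2.79866396e-05, -1.51609669e-06]), 'position': array([0.15189187, 0.52864198, 0.23128591]), 'eef_rot': array([4.38122578e-01, 3.11088617e+00, 4.19363988e-05]), 'contact_force': array([0.19481061, 0.02291981, 0.85229965]), 'wrist_torque': array([-0.00010296, -0.0043411 , -0.05564301]), 'grasp_force': 0.0, 'finger_gap': 1.0038324778918626}
```

View pics/side0.png

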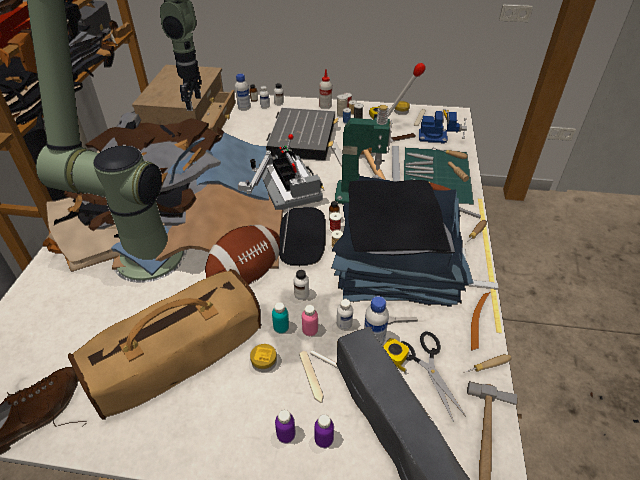

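View pics/top0.png

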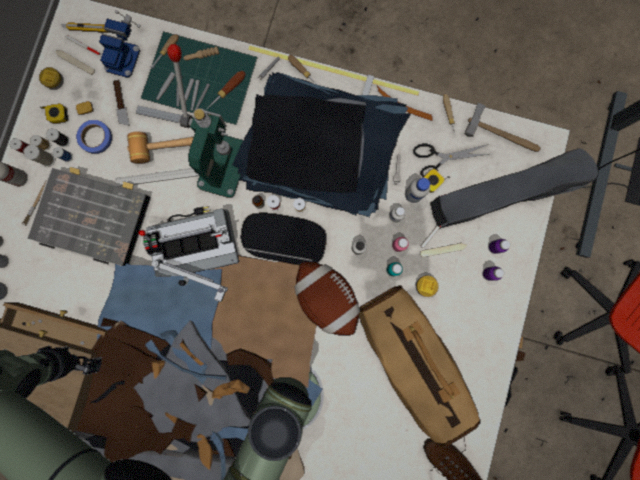

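```bash
cat > h.py <<'E'
from cell import *
import numpy as np, cv2
from scipy.spatial.transform import Rotation as Ro
from scipy.optimize import least_squares
P={"shaker":(0,0,0),"speed_pivot":(30,109,62),"latch_pivot":(4.5,-117,119)}
def cam(name):
    s=get_state(); f=grab_frame(name)
    if name=="wrist":
        T=np.eye(4);T[:3,:3]=Ro.from_rotvec(s["eef_rot"]).as_matrix();T[:3,3]=s["position"]
        f["cam_to_world"]=T@f["T_tool_cam"]
    return f
def proj(f,p):
    c=np.linalg.inv(f["cam_to_world"])@np.r_[p,1]
    return np.array([f["fx"]*c[0]/c[2]+f["cx"],f["fy"]*c[1]/c[2]+f["cy"]])
def atz(f,px,z):
    M=f["cam_to_world"];d=M[:3,:3]@np.array([(px[0]-f["cx"])/f["fx"],(px[1]-f["cy"])/f["fy"],1])
    return M[:3,3]+d*(z-M[2,3])/d[2]
def S2W(pose,p):   # shaker mm -> world m
    x,y,a=pose;p=np.array(p)/1000;c,s=np.cos(a),np.sin(a)
    return np.array([x+c*p[0]-s*p[1],y+s*p[0]+c*p[1],p[2]])
def down(yaw,tilt=0):  # tool pointing down, y (closing) axis at world angle yaw
    y=np.array([np.cos(yaw),np.sin(yaw),0]);z=np.array([0,0,-1.]);x=np.cross(y,z)
    return Ro.from_matrix(np.c_[x,y,z])
def save(f,n,box=None,k=1):
    im=f["img"][:,:,::-1]
    if box: im=im[box[1]:box[3],box[0]:box[2]]
    cv2.imwrite(f"pics/{n}.png",cv2.resize(im,None,fx=k,fy=k,interpolation=cv2.INTER_CUBIC))
E
python3 - <<'E'
from h import *
fs=cam("side");ft=cam("top")
obs=[(fs,(0,0,0),(284,187)),(fs,(30,109,62),(288,158)),(fs,(4.5,-117,119),(297,177)),(fs,(0,54,50),(281,171)),(fs,(0,0,50),(286,175)),(fs,(0,-54,50),(293,185)),
(ft,(0,0,0),(196,241)),(ft,(30,109,62),(153,242)),(ft,(4.5,-117,119),(225,232)),(ft,(0,54,50),(174,253)),(ft,(0,0,50),(191,244)),(ft,(0,-54,50),(207,244))]
r=least_squares(lambda q:np.concatenate([proj(f,S2W(q,p))-c for f,p,c in obs]),[.35,.2,0.3],loss="soft_l1")
print(r.x,r.fun.reshape(-1,2).round(1).tolist())
# bottles: foot points
for n,s,t in (("black",(300,293),(364,247)),("white",(345,324),(395,217))):
    print(n,atz(fs,s,0),atz(ft,t,0))
for n,s in (("finish",(374,342)),("wax",(264,360)),("teal",(279,326)),("pink",(310,331)),("paint",(334,220))): print(n,atz(fs,s,0).round(3))
for p in ((297,340),(210,240),(247,240)): print("football px",atz(fs,p,.0).round(3))
print("presstop",atz(fs,(418,70),.3))
E
```

```text
[0.46988476 0.30771087 0.22946139] [[3.4, -0.4], [-2.4, -2.3], [0.4, 0.9], [1.5, -3.3], [0.8, 0.7], [-1.7, -1.0], [-0.5, 5.3], [1.2, 0.5], [-2.4, 1.2], [0.4, -4.5], [0.2, 0.9], [1.0, -2.7]]
black [ 0.46847887 -0.21750318  0.        ] [ 0.47661404 -0.24281745  0.        ]
white [ 0.5833231  -0.34599484  0.        ] [ 0.57730211 -0.34400666  0.        ]
finish [ 0.652 -0.415  0.   ]
wax [ 0.353 -0.438  0.   ]
teal [ 0.399 -0.331  0.   ]
pink [ 0.483 -0.359  0.   ]
paint [0.616 0.098 0.   ]
football px [ 0.445 -0.384  0.   ]
football px [0.193 0.048 0.   ]
football px [0.315 0.033 0.   ]
presstop [0.99876081 0.57630922 0.3       ]
```

```bash
python3 - <<'E'
from h import *
pose=[.470,.308,.229]
s=get_state();print(Ro.from_rotvec(s["eef_rot"]).as_matrix().round(2).tolist())
f=cam("wrist");print(f["fx"],f["T_tool_cam"].round(3).tolist())
p=S2W(pose,(-40,0,400))
for sg in (1,-1):
    r=down(pose[2]+sg*np.pi/2).as_rotvec();q=ik(p,r);print(sg,q)
q=[(abs(ik(p,down(pose[2]+sg*np.pi/2).as_rotvec())[5]),sg) for sg in(1,-1)];sg=min(q)[1]
movep(p,down(pose[2]+sg*np.pi/2).as_rotvec())
f=cam("wrist");save(f,"w1")
for n in ("shaker","bar_knob","speed_knob","speed_pivot","keeper_seat","latch_pivot","loop_bar","cell_0"):
    print(n,[(round(d["score"],2),[round(float(v)) for v in d["centre"]]) for d in tip_of("wrist",n)][:5])
for n,x in (("lp",(4.5,-117,119)),("sp",(30,109,62)),("c0",(0,54,50)),("c1",(0,0,50)),("c2",(0,-54,50))):print(n,proj(f,S2W(pose,x)).round())
print(get_state()["contact_force"])
E
```

```text
[[-0.96, 0.28, 0.0], [0.28, 0.96, -0.0], [-0.0, -0.0, -1.0]]
395.93605115649314 [[0.001, -0.956, -0.293, 0.075], [1.0, 0.001, -0.001, -0.0], [0.001, -0.293, 0.956, -0.142], [0.0, 0.0, 0.0, 1.0]]
1 [0.46556021 0.22664444 0.09751982 1.4416717  0.         0.23656021]
-1 [ 0.46556021  0.22664444  0.09751982  1.4416717   0.         -2.90503244]
shaker [(0.57, [319, 208])]
bar_knob [(0.8, [346, 117])]
speed_knob [(0.65, [420, 282]), (0.41, [276, 214])]
speed_pivot [(0.82, [406, 236])]
keeper_seat [(0.8, [244, 66])]
latch_pivot [(0.94, [214, 235])]
loop_bar [(0.87, [190, 244])]
cell_0 [(0.97, [317, 213]), (0.9, [280, 215]), (0.59, [359, 213])]
lp [212. 233.]
sp [403. 240.]
c0 [360. 215.]
c1 [317. 215.]
c2 [275. 215.]
[-0.09100268  1.18887818  0.20787462]
```

View pics/w1.png

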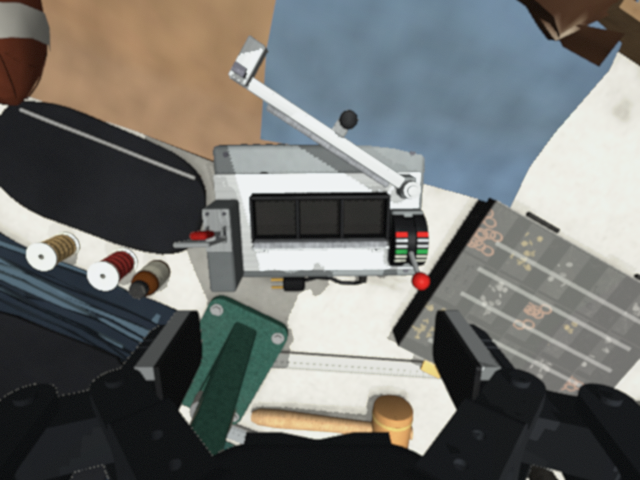

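```bash
python3 - <<'E'
from h import *
f=cam("wrist");sp=tip_of("wrist","speed_knob")[0]["centre"]
T={n:tip_of("wrist",n)[0]["centre"] for n in("speed_pivot","latch_pivot","keeper_seat","bar_knob","shaker")}
cs=sorted([d["centre"] for d in tip_of("wrist","cell_0")[:3]],key=lambda c:c[0])
def bar(x,y,z,ph):
    x+=38;y-=105;return (-38+x*np.cos(ph)+y*np.sin(ph),105-x*np.sin(ph)+y*np.cos(ph),z)
def res(v):
    q,ph,s=v[:3],v[3],v[4]
    o=[((0,54,50),cs[2]),((0,0,50),cs[1]),((0,-54,50),cs[0]),((30,109,62),T["speed_pivot"]),((4.5,-117,119),T["latch_pivot"]),((0,0,0),T["shaker"]),
    (bar(-47.5,-117,114.5,ph),T["keeper_seat"]),(bar(-62,0,113,ph),T["bar_knob"]),((30+82*np.sin(s-.45),109,62+82*np.cos(s-.45)),sp)]
    return np.concatenate([proj(f,S2W(q,p))-c for p,c in o])
r=least_squares(res,[.47,.308,.229,.6,.8],loss="soft_l1");print(r.x,r.fun.round(1).reshape(-1,2).tolist())
np.save("pose.npy",r.x)
E
```

```text
Traceback (most recent call last):
IndexError: list index out of range
```

```bash
cat >> h.py <<'E'
def bar(x,y,z,ph):
    x+=38;y-=105;return (-38+x*np.cos(ph)+y*np.sin(ph),105-x*np.sin(ph)+y*np.cos(ph),z)
def tip(c,n,k=4):
    for _ in range(k):
        f=cam(c);d=tip_of(c,n)
        if d: return f,d
    return f,[]
def spk(s): return (30+82*np.sin(s-.45),109,62+82*np.cos(s-.45))
E
python3 - <<'E'
from h import *
N={"speed_pivot":(406,236),"latch_pivot":(214,235),"keeper_seat":(244,66),"bar_knob":(346,117),"shaker":(319,208)};sp=(420,282)
T={}
for n in N:
    f,d=tip("wrist",n);T[n]=np.array(d[0]["centre"]) if d and np.hypot(*(np.array(d[0]["centre"])-N[n]))<8 else np.array(N[n])
cs=[(280,215),(317,213),(359,213)]
def res(v):
    q,ph,s=v[:3],v[3],v[4]
    o=[((0,54,50),cs[2]),((0,0,50),cs[1]),((0,-54,50),cs[0]),((30,109,62),T["speed_pivot"]),((4.5,-117,119),T["latch_pivot"]),((0,0,0),T["shaker"]),
    (bar(-47.5,-117,114.5,ph),T["keeper_seat"]),(bar(-62,0,113,ph),T["bar_knob"]),(spk(s),sp)]
    return np.concatenate([proj(f,S2W(q,p))-c for p,c in o])
r=least_squares(res,[.47,.308,.229,.6,.8],loss="soft_l1");print(r.x,r.fun.round(1).reshape(-1,2).tolist())
np.save("pose.npy",r.x)
# second look nearer, over speed lever
pose=r.x
p=S2W(pose,(60,90,290));movep(p,down(pose[2]+np.pi/2).as_rotvec())
f=cam("wrist");save(f,"w2")
for n in ("speed_knob","speed_pivot","latch_pivot","loop_bar","cell_0","shaker"):
    print(n,[(round(d["score"],2),[round(float(v)) for v in d["centre"]]) for d in tip_of("wrist",n)][:5])
for n,x in (("lp",(4.5,-117,119)),("sp",(30,109,62)),("knob",spk(pose[4])),("c0",(0,54,50)),("c1",(0,0,50)),("c2",(0,-54,50)),("restcorner",(23,79,94))):print(n,proj(f,S2W(pose[:3],x)).round())
E
```

```text
[0.46888285 0.30868847 0.24666774 0.57994231 0.79763185] [[1.9, -0.0], [1.4, 0.7], [-4.0, -0.6], [0.5, 1.0], [0.9, 0.7], [-3.5, -1.9], [-3.2, -0.3], [1.8, 0.1], [-1.4, -0.2]]Traceback (most recent call last):
  File "<stdin>", line 16, in <module>
  File "h.py", line 19, in S2W
    x,y,a=pose;p=np.array(p)/1000;c,s=np.cos(a),np.sin(a)
    ^^^^^
ValueError: too many values to unpack (expected 3)
```

```bash
python3 - <<'E'
from h import *
pose=np.load("pose.npy")
p=S2W(pose[:3],(60,90,290));movep(p,down(pose[2]+np.pi/2).as_rotvec())
f=cam("wrist");save(f,"w2")
for n in ("speed_knob","speed_pivot","latch_pivot","loop_bar","cell_0","shaker"):
    print(n,[(round(d["score"],2),[round(float(v)) for v in d["centre"]]) for d in tip_of("wrist",n)][:5])
for n,x in (("lp",(4.5,-117,119)),("sp",(30,109,62)),("knob",spk(pose[4])),("c0",(0,54,50)),("c1",(0,0,50)),("c2",(0,-54,50)),("restcorner",(23,79,94))):print(n,proj(f,S2W(pose[:3],x)).round())
E
```

```text
speed_knob [(0.68, [342, 216])]
speed_pivot [(0.58, [339, 170])]
latch_pivot [(0.66, [52, 146])]
loop_bar []
cell_0 [(0.67, [167, 136]), (0.64, [280, 137]), (0.57, [223, 138])]
shaker [(0.67, [233, 139])]
lp [ 51. 146.]
sp [339. 171.]
knob [343. 220.]
c0 [280. 137.]
c1 [222. 137.]
c2 [165. 137.]
restcorner [305. 167.]
```

View pics/w2.png

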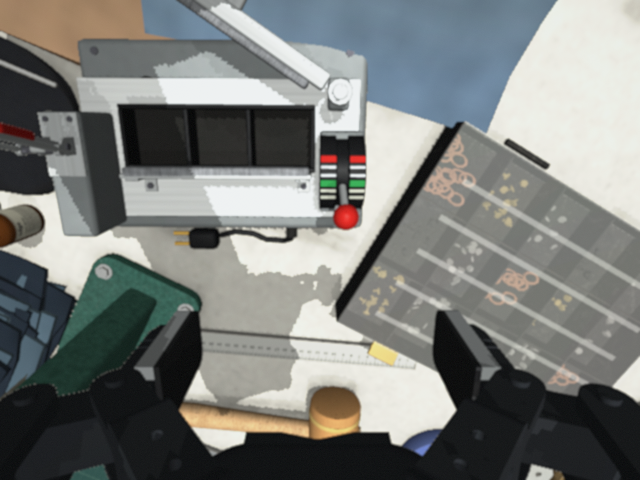

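```bash
cat >> h.py <<'E'
V=np.load("pose.npy");PO=V[:3]
def W(x,y,z): return S2W(PO,(x,y,z))
RY=down(PO[2]+np.pi/2).as_rotvec()  # fingers close along shaker y
def st(): 
    s=get_state();print("t",round(s["clock"],1),"F",s["contact_force"].round(1),"gap",round(s["finger_gap"],3),"gf",round(s["grasp_force"],1))
E
python3 - <<'E'
from h import *
k=spk(.765)
movep(W(k[0],k[1],200),RY)
move_l(W(k[0],k[1],k[2]-17),.12);st()
grab(20);st()
for s in np.linspace(.765,-.03,6)[1:]:
    k=spk(s);print(move_l(W(k[0],k[1],k[2]-17),.08,until_force=12));
st();print(get_state()["position"]-W(*np.array(spk(0))-[0,0,17]))
let_go()
k=spk(0);move_l(W(k[0],k[1],230),.2)
movep(W(60,90,290),RY)
f=cam("wrist");save(f,"w3",(250,80,450,260),3);print(tip_of("wrist","speed_knob")[:2],proj(f,W(*spk(0))))
E
```

```text
t 7.1 F [-0.4  0.9 -0.1] gap 0.999 gf 0.0
t 7.7 F [-1.6  5.   0.2] gap 0.216 gf 19.6
False
False
False
False
False
t 9.3 F [-2.4  6.1 -0.3] gap 0.214 gf 20.0
[-0.00269919  0.0017247  -0.00043885]
[{'centre': [348.8, 136.3], 'score': 0.91}] [345.11252077 134.09545486]
```

View pics/w3.png

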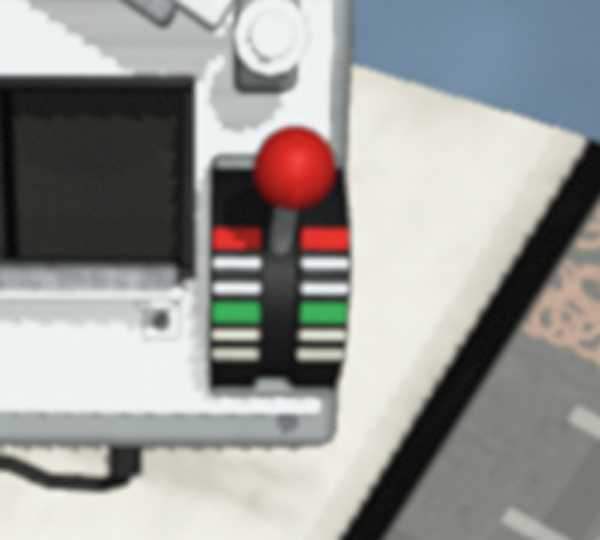

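```bash
python3 - <<'E'
from h import *
k=spk(0.01)
movep(W(k[0],k[1]+2,200),RY)
move_l(W(k[0],k[1]+2,k[2]-17),.12)
grab(20);st()
print(move_l(W(k[0]-13,k[1]+2,k[2]-19),.04,until_force=7));st()
R=np.array([np.cos(PO[2]),np.sin(PO[2])]);d=get_state()["position"]-W(k[0],k[1]+2,k[2]-17);print("dx",d[:2]@R,d)
let_go();st()
move_l(W(k[0],k[1],230),.2)
# look at the bottles
movep([.45,-.15,.40],down(0).as_rotvec()) if 0 else None
for y in (np.pi/2,):
    for p in ([.50,-.20,.40],[.48,-.28,.40]): print(ik(p,down(y).as_rotvec()),ik(p,down(0).as_rotvec()))
E
```

```text
t 13.2 F [-0.6  0.3  2.9] gap 0.216 gf 19.5
True
t 13.4 F [1.7 0.1 2.2] gap 0.213 gf 20.0
dx 8.545185993094804e-05 [-4.61351650e-05  5.33187895e-04  3.12993838e-04]
t 14.0 F [ 0.8  0.3 -0.8] gap 1.003 gf 0.0
[-0.51760725  0.25523999  0.13480112  1.45035746  0.         -0.51760725] [-0.51760725  0.25523999  0.13480112  1.45035746  0.          1.05318908]
[-0.66091086  0.29086183  0.18265768  1.46259217  0.         -0.66091086] [-0.66091086  0.29086183  0.18265768  1.46259217  0.          0.90988546]
```

```bash
python3 - <<'E'
from h import *
movep([.42,-.26,.36],down(np.pi/2).as_rotvec())
f=cam("wrist");save(f,"b1")
for n in ("dye_0","dye_1"):
    for d in silhouettes("wrist",n):
        m=d["mask"];c=[int(v) for v in d["centre"]];print(n,round(d["score"],2),c,m.sum())
for d in tip_of("wrist","dye_0"): print(round(d["score"],2),d["centre"],atz(f,d["centre"],0).round(4))
st()
E
```

```text
dye_0 0.74 [253, 312] 1741
dye_0 0.67 [10, 229] 665
dye_0 0.66 [347, 230] 1493
dye_0 0.63 [11, 160] 737
dye_0 0.61 [252, 172] 1497
dye_0 0.6 [239, 237] 1618
dye_1 0.74 [253, 312] 1741
dye_1 0.67 [10, 229] 665
dye_1 0.66 [347, 230] 1493
dye_1 0.63 [11, 160] 737
dye_1 0.61 [252, 172] 1497
dye_1 0.6 [239, 237] 1618
0.72 [346.0, 221.2] [ 0.4718 -0.2223  0.    ]
0.68 [245.1, 227.9] [ 0.4811 -0.3545  0.    ]
0.64 [257.1, 166.4] [ 0.4013 -0.3354  0.    ]
0.64 [12.4, 157.7] [ 0.3911 -0.64    0.    ]
0.63 [256.7, 299.2] [ 0.5836 -0.3437  0.    ]
0.58 [7.7, 227.5] [ 0.4812 -0.6662  0.    ]
t 17.4 F [0.1 0.  0.1] gap 1.0 gf 0.0
```

View pics/b1.png

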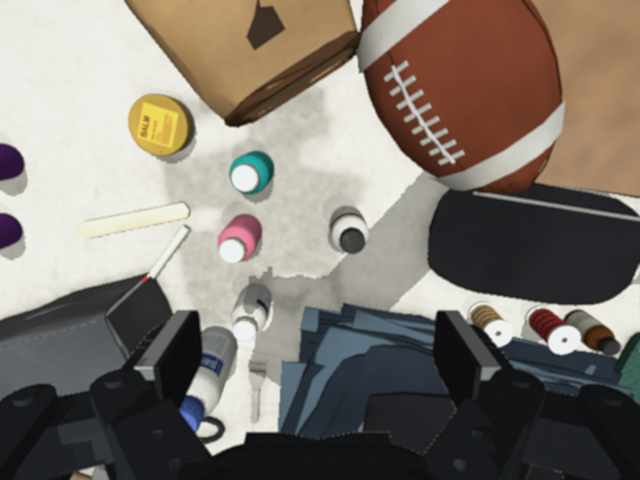

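```bash
cat >> h.py <<'E'
RX=down(PO[2]).as_rotvec()
def place(cy):
    """carry held bottle (TCP 40 mm above its foot) to a cell"""
    movep(W(-.5,cy,300),RX); move_l(W(-.5,cy,145),.25)
    hit=move_l(W(-.5,cy,92),.06,until_force=8);z=get_state()["position"][2];print("hit",hit,"z",round(z,4));st()
    return z
E
python3 - <<'E'
from h import *
f=cam("wrist");d=min((d["centre"] for d in tip_of("wrist","dye_0")),key=lambda c:np.hypot(c[0]-346,c[1]-221));b=atz(f,d,0);print(b)
x,y=(b[:2] if np.hypot(b[0]-.472,b[1]+.222)<.01 else (.472,-.222))
for i,yaw in enumerate((np.pi/2,PO[2])):
    r=down(yaw).as_rotvec()
    if i==0: movep([x,y,.25],r);move_l([x,y,.04],.2)
    else: move_l([x,y,.125],.25);movep([x,y,.125],r);move_l([x,y,.04],.2)
    grab(20);st()
    if i==0: let_go()
grab(40)
move_l([x,y,.30],.25);st()
movep(W(-.5,54.7,300),RX)
z=place(54.7)
E
```

```text
[ 0.47125987 -0.22695766  0.        ]
t 19.7 F [-0.3  1.3  6.6] gap 0.49 gf 20.0
t 22.9 F [-0.6  0.7  5.3] gap 0.503 gf 19.9
t 24.4 F [-1.2  1.1 -0.5] gap 0.492 gf 40.6
hit True z 0.0923
t 28.3 F [-1.4 -1.7  5.9] gap 0.494 gf 44.7
```

```bash
python3 - <<'E'
from h import *
let_go();move_l(W(-.5,54.7,240),.25)
movep([.40,-.26,.36],down(np.pi/2).as_rotvec())
f,d=tip("wrist","dye_1")
c=[atz(f,e["centre"],0) for e in d];print([v.round(3).tolist() for v in c])
b=min(c,key=lambda v:np.hypot(v[0]-.584,v[1]+.344));save(f,"b2",(150,120,450,420),2)
E
```

```text
[[0.582, -0.343, 0.0], [0.402, -0.336, 0.0], [0.48, -0.353, 0.0], [0.392, -0.646, 0.0], [0.482, -0.668, 0.0]]
```

View pics/b2.png

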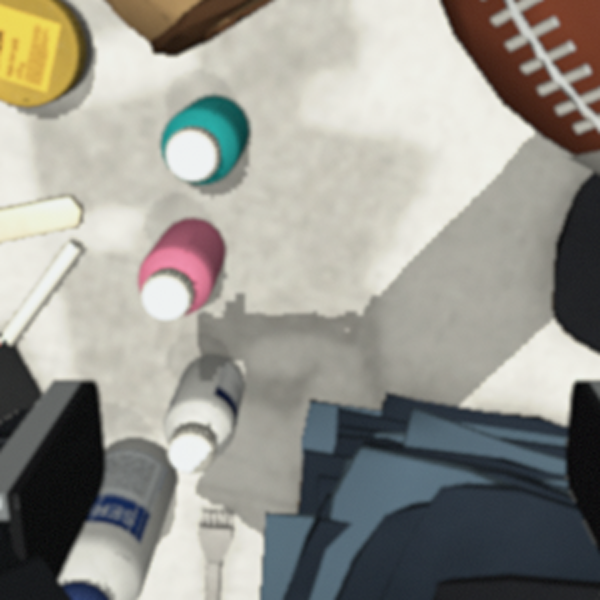

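```bash
python3 - <<'E'
from h import *
x,y=.583,-.3435;r=down(np.radians(18)).as_rotvec()
movep([x,y,.27],r);move_l([x,y,.12],.25)
print(move_l([x,y,.04],.12,until_force=10));st()
grab(40);st()
move_l([x,y,.30],.25);st()
x,y=.472,-.225
movep([x,y,.30],r);move_l([x,y,.1],.25);print(move_l([x,y,.041],.08,until_force=8));print(get_state()["position"][2])
let_go();move_l([x,y,.125],.25)
r=down(np.radians(108)).as_rotvec();movep([x,y,.125],r);move_l([x,y,.04],.2);grab(20);st();let_go()
move_l([x,y,.125],.25);movep([x,y,.125],RX);move_l([x,y,.04],.2);grab(40);st()
move_l([x,y,.30],.25);st()
z=place(0.7)
let_go();move_l(W(-.5,.7,240),.25)
movep(W(-30,-30,330),RY);f=cam("wrist");save(f,"w4")
for n in ("dye_0","keeper_seat","bar_knob","latch_pivot","loop_bar"): print(n,[(round(e["score"],2),e["centre"]) for e in tip_of("wrist",n)][:3])
print(proj(f,W(0,0,50)),proj(f,W(0,54,50)),proj(f,W(*bar(-47.5,-117,114.5,V[3]))))
E
```

```text
False
t 34.7 F [-0.1 -0.1  0.4] gap 1.001 gf 0.0
t 35.2 F [-1.5  0.9  5.7] gap 0.495 gf 40.4
t 36.4 F [ 0.4  0.8 -1.6] gap 0.498 gf 40.7
True
0.04092854943114727
t 42.2 F [0.  0.8 6.4] gap 0.5 gf 23.2
t 45.7 F [-0.6  1.   4.1] gap 0.494 gf 39.8
t 46.9 F [-0.9  0.  -1.6] gap 0.498 gf 40.6
hit True z 0.0922
t 50.4 F [-2.1  0.3  5.6] gap 0.496 gf 44.7
dye_0 [(0.86, [345.0, 220.2]), (0.82, [392.6, 220.0])]
keeper_seat [(0.76, [266.4, 41.7])]
bar_knob [(0.79, [391.7, 106.1]), (0.48, [198.2, 258.0])]
latch_pivot [(0.85, [226.2, 242.1])]
loop_bar []
[345.18100397 220.98864992] [394.50515398 221.01246322] [262.21949682  40.61846321]
```

View pics/w4.png

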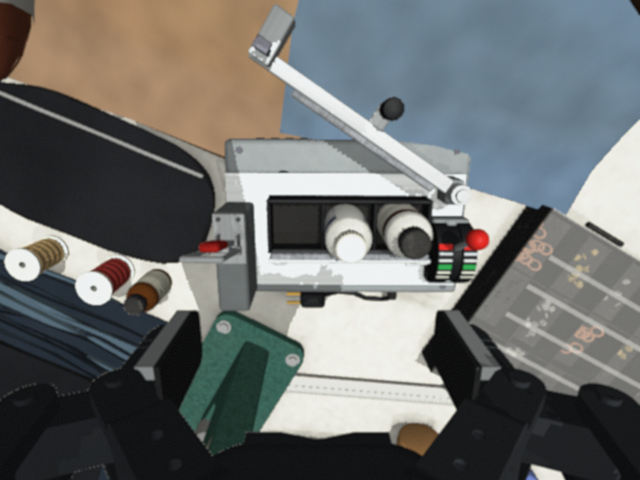

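```bash
python3 - <<'E'
from h import *
f=cam("wrist")
o=[((-47.5,-117,114.5),(266.4,41.7)),((-62,0,113),(391.7,106.1))]
r=least_squares(lambda v:np.concatenate([proj(f,W(*bar(*p,v[0])))-c for p,c in o]),[.58]);ph=r.x[0];print(ph,r.fun.round(1))
def kp(ph,z): x,y,_=bar(-62,0,0,ph);return W(x,y,z)
R=lambda ph:down(PO[2]+np.pi/2-ph).as_rotvec()
movep(kp(ph,200),R(ph))
print(move_l(kp(ph,99),.12,until_force=8));grab(30);st()
n=np.array([np.cos(PO[2]),np.sin(PO[2])])
for a in np.linspace(ph,-.03,8)[1:]:
    h=move_l(kp(a,99),.08,rot=R(a),until_force=12);print(round(a,3),h,(get_state()["position"]-kp(0,99))[:2]@n);
    if h: break
st()
let_go();st();move_l(get_state()["position"]+[0,0,.12],.2)
movep(W(-60,-95,290),RY);f=cam("wrist");save(f,"w5",(160,40,480,300),2.4)
for n in ("dye_0","keeper_seat","bar_knob","latch_pivot","loop_bar","latch_lever"): print(n,[(round(e["score"],2),e["centre"]) for e in tip_of("wrist",n)][:3])
print(proj(f,W(0,0,50)),proj(f,W(-62,0,113)),proj(f,W(-47.5,-117,114.5)))
E
```

```text
0.5860896359243614 [-3.2 -3.3 -3.   0.4]
False
t 55.8 F [ 2.9  5.7 -3.6] gap 0.211 gf 29.3
0.498 False -0.044564566494855656
0.41 False -0.03721603484094695
0.322 False -0.029391481013752007
0.234 False -0.02116179463030033
0.146 False -0.012646793549321179
0.058 False -0.0038180356272139266
-0.03 True 0.0011004003192373948
t 57.6 F [-1.7  0.9  7. ] gap 0.202 gf 31.2
t 58.3 F [ 0.1  0.1 -0.2] gap 1.001 gf 0.0
dye_0 [(0.8, [412.9, 260.8]), (0.67, [461.3, 256.5])]
keeper_seat [(0.8, [296.2, 232.3])]
bar_knob [(0.78, [433.7, 211.6])]
latch_pivot [(0.71, [295.3, 292.9])]
loop_bar [(0.21, [292.6, 229.4])]Traceback (most recent call last):
  File "<stdin>", line 16, in <module>
ValueError: it knows: bar_knob, cell, dye, edge_paint, finish_bottle, keeper_seat, latch_pivot, loop_bar, shaker, speed_knob, speed_pivot, thread_red, thread_tan, wax_tin
```

View pics/w5.png

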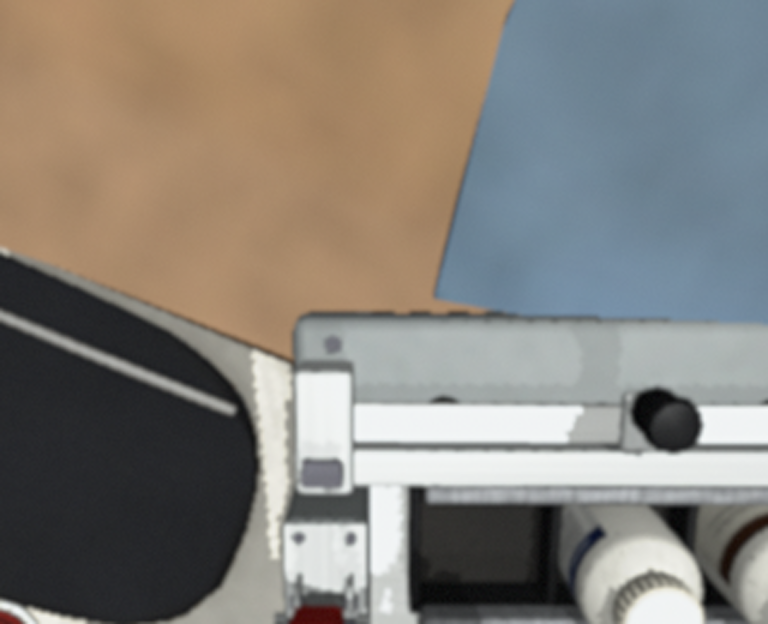

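```bash
cat >> h.py <<'E'
RS=Ro.from_euler("z",PO[2])
def tilt(t,ysign=-1):  # tool z=(0,sin t,-cos t), tool y=ysign*x in shaker frame
    z=np.array([0,np.sin(t),-np.cos(t)]);y=np.array([ysign*1.,0,0]);return (RS*Ro.from_matrix(np.c_[np.cross(y,z),y,z])).as_rotvec()
E
python3 - <<'E'
from h import *
for t in (.61,.5,.35,.2):
    q=ik(W(0,-236,269),tilt(t));print(t,q)
    if q is not None:
        movep(W(0,-236,269),tilt(t));break
f=cam("wrist");save(f,"w6",(140,90,500,360),2.2)
for n in ("keeper_seat","latch_pivot","loop_bar"): print(n,[(round(e["score"],2),e["centre"]) for e in tip_of("wrist",n)][:3])
for p in ((-47.5,-117,114.5),(4.5,-117,119),(2.4,-117,135),(4.5-62*np.sin(.43),-117,119+62*np.cos(.43))): print(p,proj(f,W(*p)).round())
E
```

```text
0.61 [-0.28302405  0.46199912 -0.04893955  1.39932786  0.51710225 -2.19107829]
keeper_seat [(0.65, [375.3, 223.6])]
latch_pivot [(0.87, [311.2, 223.6]), (0.52, [312.3, 241.5])]
loop_bar [(0.9, [325.5, 307.9])]
(-47.5, -117, 114.5) [371. 220.]
(4.5, -117, 119) [311. 224.]
(2.4, -117, 135) [314. 239.]
(np.float64(-21.345989750611068), -117, np.float64(175.3558764798429)) [344. 279.]
```

View pics/w6.png

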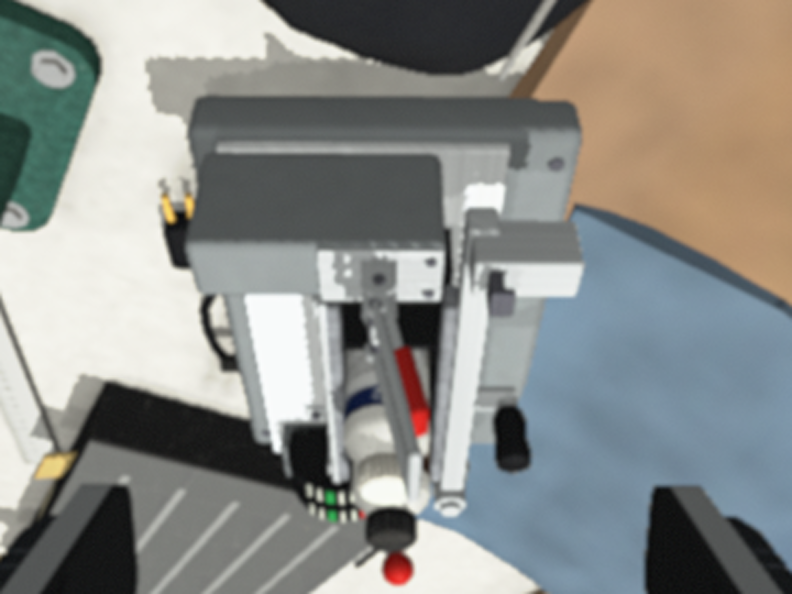

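```bash
python3 - <<'E'
from h import *
f=cam("wrist")
def aty(px,yy=-117):
    M=f["cam_to_world"];d=M[:3,:3]@np.array([(px[0]-f["cx"])/f["fx"],(px[1]-f["cy"])/f["fy"],1]);o=M[:3,3]
    o=RS.inv().apply(o-np.r_[PO[:2],0])*1000;d=RS.inv().apply(d);return (o+d*(yy-o[1])/d[1]).round(1)
for n,c in (("loop",(327,308)),("loopnet",(325.5,307.9)),("pivot",(311.2,223.6)),("keeper",(371,222))): print(n,aty(c))
for c in ((418,430),(428,425),(398,350)): print("lever",aty((140+c[0]/2.2,90+c[1]/2.2)),aty((140+c[0]/2.2,90+c[1]/2.2),-109))
E
```

```text
loop [  -7.9 -117.   200.6]
loopnet [  -6.8 -117.   200.6]
pivot [   4.6 -117.   118.2]
keeper [ -47.6 -117.   116.3]
lever [ -10.5 -117.   181.1] [ -10.8 -109.   176.1]
lever [ -14.1 -117.   179. ] [ -14.5 -109.   174. ]
lever [  -3.7 -117.   146. ] [  -3.8 -109.   139.9]
```

```bash
python3 - <<'E'
from h import *
pin=np.array([5.2,135.]);e0=np.arctan2(200.6-135,5.2+7)
def B(e): return pin+65*np.array([-np.cos(e),np.sin(e)])
OFF=13
def T(b): return W(b[0],-117,b[1]-OFF)
b=B(e0);print(b)
movep(W(b[0],-117,260),RY)
print(move_l(T(b),.1,until_force=6));st()
grab(20);st()
E
cat > /dev/null; python3 - <<'E'
from h import *
f=cam("wrist");save(f,"w7",(160,200,480,480),2)
E
```

```text
[ -6.68463518 198.90426783]
False
t 64.8 F [ 0.4 -0.2 -0.1] gap 1.003 gf 0.0
t 65.4 F [-3.   5.8  4.9] gap 0.366 gf 19.6
```

View pics/w7.png

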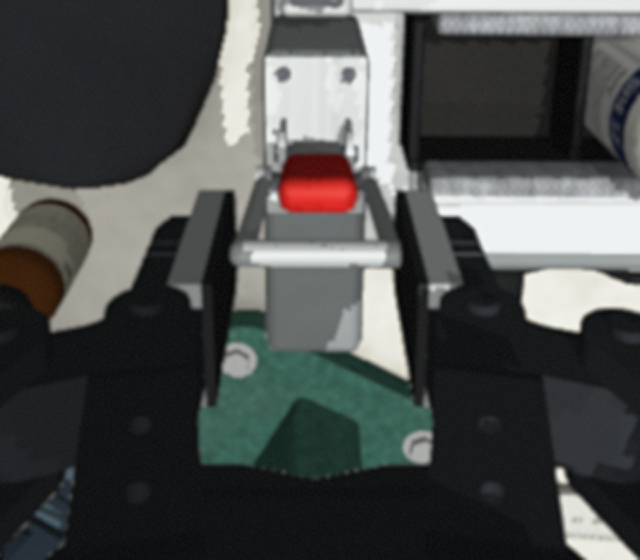

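```bash
python3 - <<'E'
from h import *
pin=np.array([5.2,135.]);e0=np.arctan2(198.9-135,5.2+6.7)
B=lambda e:pin+65*np.array([-np.cos(e),np.sin(e)])
T=lambda b:W(b[0],-115.5,b[1]-13)
move_l(T(B(e0)),.05);st()
for e in np.linspace(e0,-.31,12)[1:]:
    h=move_l(T(B(e)),.07,until_force=14);F=get_state()["contact_force"]
    print(round(e,2),B(e).round(1),h,F.round(1))
    if h: break
st();f=cam("wrist");save(f,"w8",(160,160,480,440),2)
E
```

```text
t 65.7 F [-2.7  3.1  5.8] gap 0.365 gf 19.7
1.23 [-16.4 196.3] False [-2.1  4.3  5.9]
1.08 [-25.5 192.3] False [-1.8  4.7  3.8]
0.92 [-34.  186.9] False [-1.8  5.7  2.9]
0.77 [-41.5 180.2] False [-2.1  5.2  1.4]
0.62 [-47.9 172.5] False [-1.9  5.5  2. ]
0.46 [-53.  163.9] False [-2.3  5.8  1.5]
0.31 [-56.8 154.6] False [-2.1  5.5  0.7]
0.15 [-59.  144.9] False [-2.1  6.2  0.9]
-0.0 [-59.8 134.9] False [-1.   5.1  1.5]
-0.16 [-59.  124.9] False [-2.3  6.8  0.5]
-0.31 [-56.7 115.2] False [-1.7  6.3 -0. ]
t 68.9 F [-1.7  6.3 -0. ] gap 0.364 gf 22.0
```

View pics/w8.png

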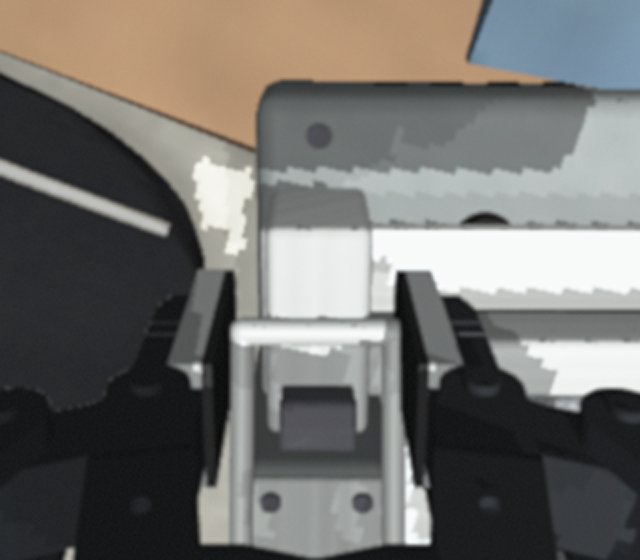

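```bash
python3 - <<'E'
from h import *
print(move_l(W(-56.7,-115.8,100.8),.03,until_force=8));st()
print(move_l(W(-49.5,-115.8,100.8),.03,until_force=10));st()
let_go();st()
move_l(W(-60,-115.8,135),.1);move_l(W(-60,-117,230),.2)
movep(W(0,-236,269),tilt(.61))
f=cam("wrist");save(f,"w9",(200,130,440,330),3)
for n in ("keeper_seat","latch_pivot","loop_bar"): print(n,[(round(e["score"],2),e["centre"]) for e in tip_of("wrist",n)][:3])
def aty(px,yy=-117):
    M=f["cam_to_world"];d=M[:3,:3]@np.array([(px[0]-f["cx"])/f["fx"],(px[1]-f["cy"])/f["fy"],1]);o=M[:3,3]
    o=RS.inv().apply(o-np.r_[PO[:2],0])*1000;d=RS.inv().apply(d);return (o+d*(yy-o[1])/d[1]).round(1)
for e in tip_of("wrist","loop_bar"): print(aty(e["centre"]))
E
```

```text
False
t 69.2 F [-5.   5.8  9.3] gap 0.366 gf 22.6
True
t 69.4 F [-3.1 -0.1  9.3] gap 0.367 gf 22.6
t 70.0 F [-0.2  0.2  0.2] gap 1.005 gf 0.0
keeper_seat []
latch_pivot [(0.82, [312.1, 224.6])]
loop_bar [(0.66, [381.5, 218.9]), (0.64, [372.4, 221.3])]
[ -57.4 -117.   112.4]
[ -49.2 -117.   115.2]
```

View pics/w9.png

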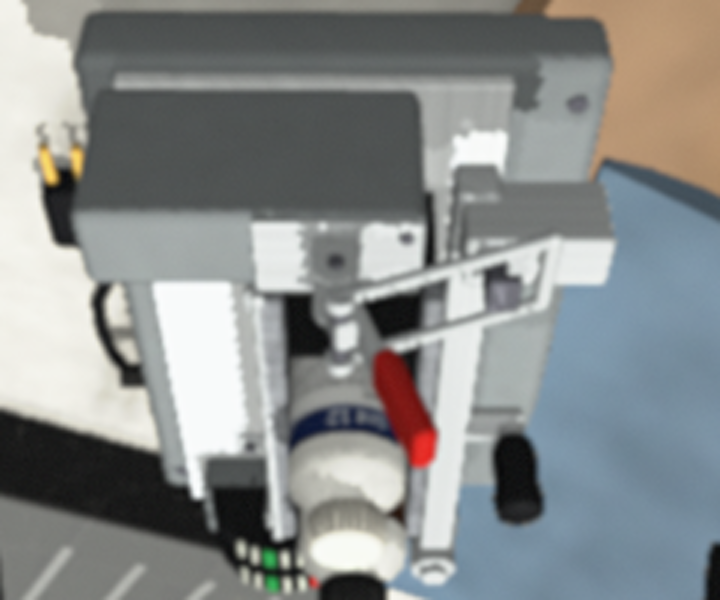

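```bash
python3 - <<'E'
from h import *
y=-116
grab(20)
movep(W(-50,y,250),RY);move_l(W(-50,y,165),.15)
def T(L,r=44,d=3.5):
    u=np.array([np.cos(L),np.sin(L)]);n=np.array([-np.sin(L),np.cos(L)])
    c=np.array([4.5,119])+r*u+d*n; return W(c[0]-11,y,c[1])
print(move_l(T(1.5),.06,until_force=15));st()
for L in np.arange(1.4,-.01,-.1):
    h=move_l(T(L),.06,until_force=18);F=get_state()["contact_force"];print(round(L,1),h,F.round(1))
    if h: break
E
```

```text
False
t 77.5 F [-0.3  0.6  0.1] gap 0.001 gf 0.0
1.4 False [-0.4 -0.1 -0.3]
1.3 False [ 0.  -0.9  0.3]
1.2 False [-1.   0.   0.3]
1.1 False [-1.2 -0.9  2.1]
1.0 False [-3.7  0.1  4.5]
0.9 False [-4.  -2.1  4.8]
0.8 False [-4.3 -0.3  5.8]
0.7 False [-3.8 -0.9  5.7]
0.6 False [-0.2 -0.4  2.9]
0.5 False [ 0.5  0.6 -0.2]
0.4 False [ 0.2 -0.6  1.2]
0.3 False [-0.3  0.3  0.1]
0.2 False [-0.3 -0.   0.1]
0.1 False [ 0.5  0.  -0.5]
-0.0 False [-5.9 -1.9 17.9]
```

```bash
python3 - <<'E'
from h import *
move_l(get_state()["position"]+[0,0,.12],.2);movep(W(-60,-116,250),RY)
movep(W(0,-236,269),tilt(.61))
f=cam("wrist");save(f,"w10",(200,130,440,330),3)
def aty(px,yy=-117):
    M=f["cam_to_world"];d=M[:3,:3]@np.array([(px[0]-f["cx"])/f["fx"],(px[1]-f["cy"])/f["fy"],1]);o=M[:3,3]
    o=RS.inv().apply(o-np.r_[PO[:2],0])*1000;d=RS.inv().apply(d);return (o+d*(yy-o[1])/d[1]).round(1)
for n in ("loop_bar","keeper_seat"):
  for e in tip_of("wrist",n): print(n,aty(e["centre"]))
E
```

```text
loop_bar [ -42.  -117.   116.5]
keeper_seat [ -50.5 -117.   117.9]
```

View pics/w10.png

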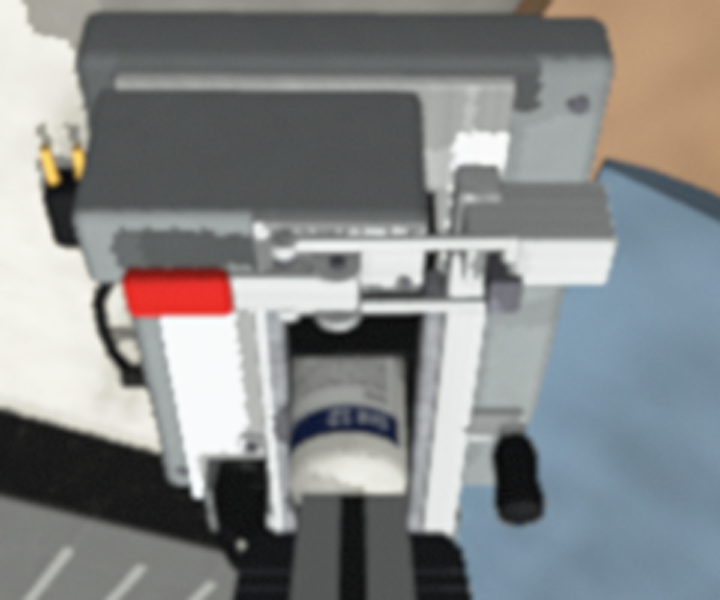

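```bash
python3 - <<'E'
from h import *
f=cam("wrist")
c=lambda *p:((proj(f,W(*p))-[200,130])*3).round().tolist()
for nm,x,z in (("hooked",-47.5,114.5),("ontop",-44.5,125.5),("front",-57.,112.4)):
    print(nm,[c(x,y,z) for y in(-131,-117,-103)])
print("lip",c(-49,-124,123),c(-49,-110,123),"pinwire",c(19.8,-131,114.3),c(19.8,-103,114.3))
g=cv2.cvtColor(f["img"],cv2.COLOR_RGB2GRAY)
r0,r1,c0,c1=206,236,352,386
print("cols",c0,c1);[print(r,*g[r,c0:c1:1]) for r in range(r0,r1,1)]
E
```

```text
hooked [[518.0, 239.0], [512.0, 271.0], [507.0, 302.0]]
ontop [[510.0, 268.0], [505.0, 300.0], [500.0, 331.0]]
front [[550.0, 233.0], [544.0, 266.0], [538.0, 297.0]]
lip [523.0, 278.0] [517.0, 309.0] pinwire [280.0, 238.0] [284.0, 301.0]
cols 352 386
206 128 116 96 99 109 115 118 116 116 118 118 118 117 117 117 115 115 112 114 115 117 117 118 120 120 120 119 119 120 119 120 120 120 120
207 123 117 107 108 114 118 119 119 119 120 119 120 120 121 121 120 117 117 119 121 121 119 121 120 120 120 120 121 121 121 121 121 121 121
208 144 142 141 142 143 144 145 146 146 146 146 147 147 148 148 149 149 148 150 151 142 133 133 135 135 136 135 136 135 134 135 134 133 134
209 193 193 193 195 194 195 196 196 196 197 198 199 200 200 201 200 200 197 196 192 178 167 168 171 170 171 171 171 170 169 170 170 169 170
210 233 233 234 233 234 233 234 235 235 236 236 237 238 238 238 238 236 231 229 225 209 200 205 209 210 210 211 210 208 209 210 210 211 210
211 238 238 237 237 237 238 238 239 239 241 240 241 241 242 241 240 239 237 235 232 222 215 222 227 229 230 230 230 228 229 230 230 230 230
212 208 206
[... 2570 characters left out ...]

231 233 233 233 234 235 235 236 237 230 187 131 118 129 128 120 117 116 118 115 117 126 145 161 165 165 164 163 164 163 163 163 162 158 152
232 241 241 241 242 242 242 243 244 240 208 144 120 124 122 119 117 117 118 119 122 130 148 161 163 163 162 162 163 164 164 163 162 157 153
233 238 237 238 238 238 237 238 240 236 205 150 127 130 131 129 127 128 129 130 132 141 154 162 163 163 163 163 163 164 164 165 161 155 152
234 235 234 236 236 235 235 237 238 234 207 160 144 146 148 148 146 145 147 149 150 155 160 163 164 165 164 164 164 164 164 164 159 153 149
235 235 235 236 236 235 235 237 238 234 209 169 157 159 160 160 159 160 160 162 161 162 164 165 165 164 163 164 165 164 165 162 157 152 149
```

```bash
python3 - <<'E'
from h import *
R=down(PO[2]+np.radians(135)).as_rotvec()
move_l(W(-10,-200,300),.2) if 0 else None
movep(W(-20,-60,320),RY);let_go()
k=np.array(spk(0.01))+[0,1.8,-15]
movep(W(k[0],k[1],230),R);print(move_l(W(*k),.1,until_force=8));grab(25);st()
for s in np.linspace(.0,.6,7)[1:]:
    k=np.array(spk(s))+[0,1.8,-15];print(move_l(W(*k),.06,until_force=25),get_state()["contact_force"].round(1))
let_go();st();move_l(W(k[0],k[1],240),.15)
movep(W(60,90,290),RY)
P=[]
for i in range(4):
    f=cam("wrist");d=tip_of("wrist","speed_knob");P+= [d[0]["centre"]] if d else []
c=np.median(P,axis=0);g=np.linspace(-.1,1.1,600);print(c,g[np.argmin([abs(proj(f,W(*spk(s)))[1]-c[1]) for s in g])],proj(f,W(*spk(.6))))
hsv=cv2.cvtColor(f["img"],cv2.COLOR_RGB2HSV);m=((hsv[...,0]<6)|(hsv[...,0]>174))&(hsv[...,1]>170)&(hsv[...,2]>90)
n,_,stt,ce=cv2.connectedComponentsWithStats(m.astype(np.uint8));print([(stt[i].tolist(),ce[i].round(1).tolist()) for i in range(1,n) if stt[i,4]>25])
cv2.imwrite("pics/w11.png",f["img"][:,:,::-1])
E
```

```text
False
t 90.0 F [-0.3  0.4  1.3] gap 0.213 gf 24.3
False [-4.5 -1.5  5.5]
False [-4.   1.9  2.3]
False [-2.1  3.3  2.1]
False [-1.5  4.8  0.9]
False [-1.3  4.4  0.5]
False [-1.9  4.8  0.2]
t 92.3 F [-0.   0.4 -0.1] gap 0.996 gf 0.0
[346.05 201.5 ] 0.6011686143572622 [343.43982324 201.39380647]
[([320, 155, 17, 8, 123], [327.7, 158.7]), ([349, 155, 16, 8, 111], [356.5, 159.0]), ([46, 188, 28, 37, 741], [60.1, 205.3]), ([333, 188, 27, 25, 499], [345.8, 200.6])]
```

```bash
python3 - <<'E'
from h import *
movep(W(-30,-30,340),RY);f=cam("wrist")
for n,p in (("dye_0",(0,0,50)),("keeper_seat",(-47.5,-117,114.5)),("loop_bar",(-47.5,-117,114.5)),("bar_knob",(-62,0,113))):
    print(n,[e["centre"] for e in tip_of("wrist",n)][:3],proj(f,W(*p)).round(),proj(f,W(0,54,50)).round())
st();sign_off()
E
```

```text
dye_0 [[343.2, 220.1], [392.3, 216.3]] [344. 217.] [392. 217.]
keeper_seat [[229.8, 182.7], [123.7, 263.7]] [224. 184.] [392. 217.]
loop_bar [[224.2, 186.8], [343.5, 215.4]] [224. 184.] [392. 217.]
bar_knob [[353.1, 164.0]] [350. 168.] [392. 217.]
t 95.3 F [ 0.8 -0.8 -0.1] gap 1.006 gf 0.0
the job is handed in; nothing more can be done
```

The job is done and handed in at 95 s: speed lever pulled to the red stop, both dye bottles found standing in the left and middle cells, bar shut, loop hooked on the keeper, latch snapped flat, and the speed lever then set at the green mark (measured 0.60).

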